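# Squeeze the glued gift box in the ratchet clamp and let it go

## Task

The small dark gift box in the bench clamp has freshly glued sides: pump the clamp's trigger paddle with full strokes until the plate presses the box firmly against the fence. Let the paddle up and give the glue a second under the ratchet's squeeze, then hold down the button on the clamp's housing until the jaw has sprung all the way back. Leave the box standing in the clamp, and do not ring the counter bell.

Things in the scene. Friction and masses are not known exactly. Their poses are not given: they have to be found in the camera images.
- clamp: bench bar clamp screwed to the table; origin on the table, x along it from paddle to fence, y across. Wooden base 251x110x12 mm; grey housing at x -80..5 mm, 48 wide, top 58 mm up; wooden fence with cork face at x=129, 90 wide, top 64 mm up. A steel bar leaves the housing with an upright dark pressing plate, 80 wide, top 61 mm up, face at x=41 with the jaw home. Heights are above the table
- trigger_pad (a point): centre of the top of the trigger paddle: black ribbed plate 34x34x9 mm on a lever behind the housing, at clamp x=-141 mm, y=0, 101 mm up at rest, sloping 0.22 rad (outer end higher). Press it straight down 38 mm, to 63 mm up, for the full stroke; it swings on a pivot at x=-58, 77 mm up, keeping its x within 4 mm. Needs 2 to 13 N; a spring lifts it. Site axes as the clamp's
- trigger (a joint): angle of the paddle, rad: 0 up (rest), 0.45 fully down. A stroke beyond 0.38 moves the jaw on by one ratchet tooth, 8 mm; a shorter one may do nothing. One tooth a stroke; the paddle must come up again (below 0.05) before the next
- release_top (a point): centre of the top of the release button: black, 26x30 mm, on the housing's roof at clamp x=-20 mm, y=0, top 77 mm up at rest; goes straight down 8 mm against 1 to 4 N. Its last 2 mm free the ratchet and the jaw springs home in about 0.5 s; let up sooner, the ratchet catches again. It bobs down by up to 6 mm while the trigger is pumped. Axes as the clamp's
- jaw (a joint): how far the jaw (bar and pressing plate) has advanced towards the fence, m: 0 home, where every run starts; the ratchet keeps it at 0.008, 0.016, 0.024, 0.032 or 0.040 (last tooth: more strokes run free and do no harm). With the box against the fence the plate meets it at 0.026, so four full strokes squeeze it and five squeeze it hardest
- plate (a joint): how far the sprung pressing plate is pushed back by the box, m: 0 while it presses nothing, about 0.006 with the jaw kept at 0.032 and 0.014 at 0.040 (0.5 N a mm)
- gift_box: small dark gift box with a greyish lid, 62 mm along the clamp, 85 across, 50 high, standing loose on the clamp's base between plate and fence; origin at the centre of its underside, 12 mm up, z up. The robot need not touch it
- bay (a point): point between plate and fence, at clamp x=98 mm, y=0, 37 mm up: the middle of the box when it is pushed up to the fence
- bell_button (a joint): push button of the brass counter bell (84 mm wide, 66 mm high) standing beyond the clamp, a bystander: 0 up, 0.004 m pressed
Mind the look-alikes: they are no part of the job. What is shaped like the gift_box but purple or red is not meant.

How it is judged:
By the outcome, as a careful person would: the job done as asked, in the order asked, and still so for the second after the job is handed in, with the robot touching nothing.
It also fails if it takes over 48 s, if anything falls off the work surface, if the arm or the gripper's body presses on something with over 40 N, if the wrist force passes 120 N, or if a joint passes its speed limit or range.

## Robot

A 6-joint arm with a two-finger parallel gripper is mounted at the origin on a cart in front of the work surface, level with it; the furniture and walls round the work are solid. World frame = base frame: x ahead of the robot, y to its left, z up, the work surface at z = 0. Lengths are in mm, angles in rad, forces in N, time in s.
With the tool pointing down it reaches from about 300 to 775 mm from the base axis. Payload 14.6 kg.
Tool frame: the origin (TCP) lies midway between the tips of the shut fingers; the grasp point (between the pads) lies grasp_offset behind it (grasp_offset is the distance from the TCP to the grasp point, in mm); z points along the fingers, y is the line along which they close (so a half turn about z gives the same grasp; the last joint's range is limited). The gripper opens to 94 mm and grips with 3 to 60 N. Pads are 16 mm wide; open, the fingers measure 119 mm over their backs; the gripper's body (75 mm by 177 mm) begins 78 mm behind the grasp point.
Start: joints at [1.217, 0.3, 1.521, -0, 1.321, -0.067], TCP at [155.584, 527.525, 205.446] pointing down, gripper open.
Joint ranges: [-3.03, 3.03], [-0.79, 2.21], [0.23, 2.52], [-1.04, 4.18], [0, 3.07], [-2.55, 2.55]. Speed limits (rad/s): [2.22, 2.22, 2.57, 3.14, 3.14, 3.14].

## Interface

Orientations are given as [roll, pitch, yaw] about the fixed x, y, z axes, in that order (R = Rz(yaw) Ry(pitch) Rx(roll)).
In Python, from cell import * gives the robot as it stands. The module is installed in compiled form; this text tells all that it offers.
- The arm moves only by the shell command python3 -m jog 'ROWS' [FORCE]. ROWS is JSON, a list of rows, each a list of 3 entries, a list of its own where there are three numbers: the finger opening in mm, from 0 to 94, then the shift along the tool's x, y, z in units of 50 mm (1.0 is 50 mm), then the turn about the tool's z in units of 180 degrees (1.0 is 180 degrees). In form: [[fingers, [dx, dy, dz], twist], ...]. A call has 1 to 20 rows; each row shifts and turns the commanded pose from where the row before left it, along the tool's axes as they then stand; what a row does not reach is not made up. A row lasts 1/10 s, in which the tool goes at most 50 mm and 8.59 degrees, less where a joint would pass 70% of its speed; a pose out of reach is approached as far as the arm can. A call with a number of a shift or a turn outside -1 to 1 is refused whole. A call with a gripper value outside its range is refused whole. The fingers move at their own pace and stop on an object; FORCE is the grip in N (left out, the last holds). Time passes only in rows, so rows that do not move let the fingers close. It gives the time, the measured TCP pose, the force, the opening and the grip force at its end, in the units of the state.
- read_state(): the state, without advancing time (a new reading comes with each control period).
- camera(name): name is "scene" or "top" or "wrist"; returns the picture (400x640x3 uint8, red, green, blue); there is no depth.
- calibration(name): a dict with "mtx" (3x3 intrinsics, pixels), "cam_to_world" (4x4, takes a point from camera to world coordinates); the wrist camera has in their place "hand_eye" (4x4, takes a point from camera to tool coordinates, whose origin is the TCP and whose axes are the flange's). Camera axes: x right, y down, z forward; pixel columns grow to the right and rows downward; lengths in mm; the calibration is good to about 2 mm. A picture is of the moment at which its call begins: read the wrist's pose just before it. calibration takes no time and is no camera call.
- sign_off(): hands the job in; it is judged then, once.
Trained networks look in the newest picture that a camera, given by its name, has taken for a name from the list of things; names that differ only in an ending like _2 or _b are one class to them, and where a whole thing is asked for, a point or a joint stands for the part that bears it (a point fixed in the world has none). Each returns a list of dicts, best first, with "conf" (0 to 1); they miss things now and then, are a little off and sometimes report something else, mostly with a low value. They report only what shows in the picture. A call takes as long as a camera call. They do not tell look-alikes from the thing itself.
- regions_of(camera, query): "pixels" (400x640 bool, what is visible of it) and "rect" ([centre column, centre row, width, height] in pixels, round what is visible of it).
The state is a dict: "clock": time; "joints": joint angles; "qd": joint speeds; "effort": joint torques, N m; "eef_pos": TCP position; "eef_rot": TCP orientation; "wrist_force": force on the tool from outside, world axes, zero at the start; "moment": the same for the moment, N m; "finger_gap": finger opening in mm; "finger_force": force on a finger pad.
Only numpy, scipy, OpenCV 4.12 (cv2) and the standard library are available. Lean on these libraries where they do the work, as an engineer would, in place of code of your own. Each camera call takes 0.05 s, during which the arm holds its last target. There are 200 camera calls.

## Working session

There is one attempt and no reset: what is moved stays moved. The work goes in short steps, Python scripts to look and compute and a shell command to move; the robot and the scene stay as the last step left them, time stands still between calls to the robot, and variables do not carry over. Pictures are saved under pics/ and viewed, at most 10 in all, crops included, and the job is handed in when it is done.

```bash
mkdir -p pics
python3 - <<'E'
from cell import *
import cv2
for n in ("scene","top"):
    cv2.imwrite(f"pics/{n}0.png",camera(n)[:,:,::-1])
    for q in ("clamp","trigger_pad","release_top","gift_box","bell_button"):
        print(n,q,[(round(r["conf"],2),[int(v) for v in r["rect"]]) for r in regions_of(n,q)][:4])
s=read_state();print(s)
E
```

```text
scene clamp [(0.63, [322, 203, 81, 134])]
scene trigger_pad [(0.72, [348, 157, 27, 36])]
scene release_top [(0.59, [336, 187, 14, 13])]
scene gift_box [(0.68, [318, 227, 44, 41]), (0.68, [366, 280, 49, 48]), (0.66, [217, 223, 45, 46]), (0.34, [347, 157, 23, 35])]
scene bell_button []
top clamp [(0.63, [326, 208, 162, 79])]
top trigger_pad [(0.94, [379, 184, 57, 30])]
top release_top [(0.49, [339, 198, 14, 13])]
top gift_box [(0.71, [266, 294, 41, 50]), (0.67, [219, 123, 48, 37]), (0.65, [284, 216, 37, 47]), (0.57, [379, 184, 53, 30])]
top bell_button [(0.38, [288, 98, 12, 6])]
{'clock': 0.6, 'joints': array([ 1.21742244e+00,  2.99922434e-01,  1.52100917e+00, -5.65419559e-06,
        1.32071073e+00, -6.66064834e-02]), 'qd': array([ 0.00036325, -0.00052041, -0.00098582, -0.00151519,  0.00131472,
       -0.00057569]), 'effort': array([-1.46375107e-03, -5.31466162e+01, -3.52837622e+01,  7.08503625e-02,
        2.12254986e-02, -2.96988162e-05]), 'eef_pos': array([155.57098441, 527.52154422, 205.42938713]), 'eef_rot': array([-3.14154272e+00,  2.15961702e-06,  2.85482665e+00]), 'wrist_force': array([ 0.46550031,  0.2737954 , -0.60993952]), 'moment': array([-0.03668085, -0.05499717, -0.05530489]), 'finger_force': 0.0, 'finger_gap': 94.27679246665899}
```

View pics/top0.png

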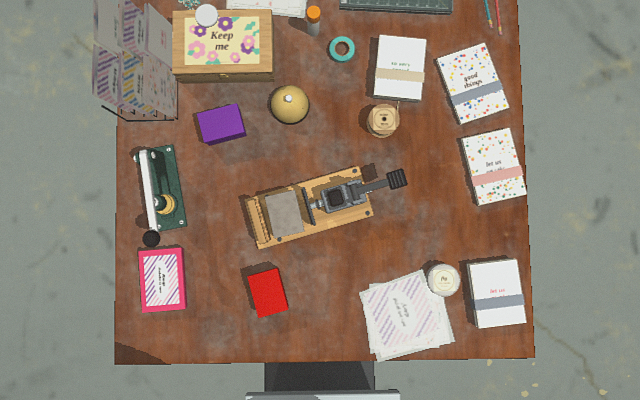

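View pics/scene0.png

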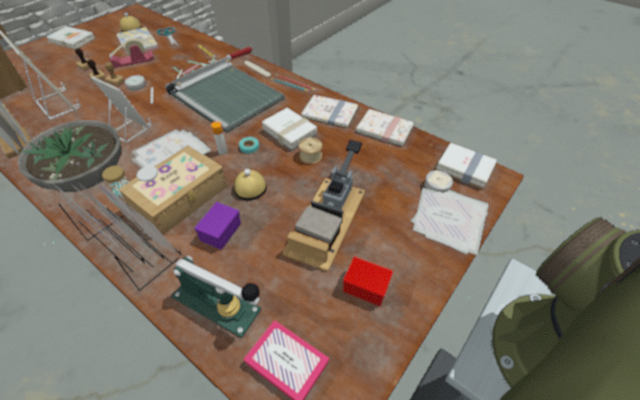

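The top view shows the clamp with its paddle at about (397,179), button (337,197), greyish-lidded box (284,213) and fence (255,222). Candidates for the box are grey (284,213), purple (220,123) and red (267,291). The one in the clamp is meant. The bell is at (289,103). The other black round things are the press knob at (151,239) and the spool at (383,120).

```bash
cat > h.py <<'E'
from cell import *
import numpy as np, cv2
def ray(n,uv,z):
    c=calibration(n);T=c["cam_to_world"];d=T[:3,:3]@np.linalg.inv(c["mtx"])@[*uv,1]
    return T[:3,3]+d*(z-T[2,3])/d[2]
def proj(n,P):
    c=calibration(n);q=np.linalg.inv(c["cam_to_world"])@[*P,1];p=c["mtx"]@q[:3];return p[:2]/p[2]
E
python3 - <<'E'
from h import *
for n,u,z in [("top",(397,179),101),("top",(337,197),77),("top",(284,213),62),("top",(289,98),66),("scene",(354,147),101),("scene",(336,185),77)]:
    print(n,u,ray(n,u,z).round(1))
print(calibration("top")["cam_to_world"].round(2))
im=camera("top")[140:270,225:425,::-1]
cv2.imwrite("pics/crop.png",cv2.resize(im,None,fx=4,fy=4,interpolation=2))
E
```

```text
top (397, 179) [ 579.3 -148.8  101. ]
top (337, 197) [548.4 -34.7  77. ]
top (284, 213) [519.4  70.1  62. ]
top (289, 98) [749.9  56.8  66. ]
scene (354, 147) [ 576.8 -143.8  101. ]
scene (336, 185) [547.1 -31.4  77. ]
[[-2.00000e-02 -1.00000e+00  8.00000e-02  4.84880e+02]
 [-1.00000e+00  2.00000e-02  0.00000e+00  1.51300e+01]
 [-0.00000e+00 -7.00000e-02 -1.00000e+00  1.05449e+03]
 [ 0.00000e+00  0.00000e+00  0.00000e+00  1.00000e+00]]
```

View pics/crop.png

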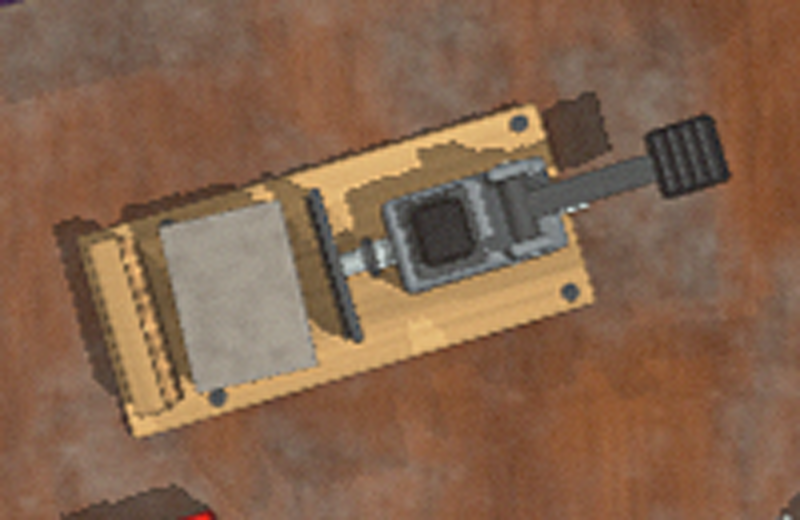

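The crop confirms the choice: the paddle is centred at top (397,179), the button at (336,198), and the grey-lidded box sits between plate and fence. The pad-to-button distance is 118 mm against 121 mm expected. The clamp yaw is about 105°.

```bash
python3 -m jog '[[0,[-0.6,-0.53,0],0],[0,[-0.6,-0.53,0],0],[0,[-0.6,-0.53,0],0],[0,[-0.6,-0.53,0],0],[0,[-0.6,-0.53,0],0],[0,[-0.6,-0.53,0],0],[0,[-0.6,-0.53,0],0],[0,[-0.6,-0.53,0],0],[0,[-0.6,-0.53,0],0],[0,[-0.6,-0.53,0],0],[0,[-0.6,-0.53,0],0],[0,[-0.6,-0.53,0],0],[0,[-0.6,-0.53,0],0],[0,[-0.6,-0.53,0],0],[0,[-0.6,-0.53,0],0],[0,[-0.6,-0.53,0],0],[0,[-0.6,-0.53,0],0],[0,[-0.6,-0.53,0],0],[0,[-0.6,-0.53,0],0]]' 20
python3 -m jog '[[0,[0,0,0],0.046],[0,[0,0,0],0.046],[0,[0,0,0],0.046],[0,[0,0,0],0.046],[0,[0,0,0],0.046],[0,[0,0,0],0.046],[0,[0,0,0],0.046],[0,[0,0,0],0]]'
cat > go.py <<'E'
from h import *
from scipy.spatial.transform import Rotation as R
import sys
def togo(P):
    s=read_state();d=R.from_euler("xyz",s["eef_rot"]).as_matrix().T@(np.array(P)-s["eef_pos"])
    print(s["clock"],s["eef_pos"].round(1),s["eef_rot"].round(3),"F",s["wrist_force"].round(1),"gap",s["finger_gap"].round(1),"units",(d/50).round(3))
if __name__=="__main__": togo([float(a) for a in sys.argv[1:4]])
E
python3 go.py 578 -146.5 120
python3 - <<'E'
from go import *
s=read_state();im=camera("wrist");cv2.imwrite("pics/w1.png",im[:,:,::-1])
Tt=np.eye(4);Tt[:3,:3]=R.from_euler("xyz",s["eef_rot"]).as_matrix();Tt[:3,3]=s["eef_pos"]
c=calibration("wrist");T=Tt@c["hand_eye"]
for q in ("trigger_pad","release_top"):
  for r in regions_of("wrist",q):
    m=r["rect"]
    z=101 if q[0]=="t" else 77
    d=T[:3,:3]@np.linalg.inv(c["mtx"])@[m[0],m[1],1];print(q,round(r["conf"],2),[int(v) for v in m],(T[:3,3]+d*(z-T[2,3])/d[2]).round(1))
for P in ((578,-146.5,101),(548,-33,77)):
  p=c["mtx"]@(np.linalg.inv(T)@[*P,1])[:3];print((p/p[2]).round())
E
```

```text
clock: 2.55
eef_pos: [560.5, -118.2, 205.5]
eef_rot: [3.142, 0.0, 2.855]
wrist_force: [0.3, 0.9, 0.9]
finger_gap: 0.3
finger_force: 0.0
clock: 3.35
eef_pos: [559.9, -116.6, 205.5]
eef_rot: [3.142, 0.0, 1.841]
wrist_force: [-1.3, -0.1, -0.5]
finger_gap: 0.3
finger_force: 0.0
trigger_pad 0.69 [336, 195, 37, 112] [ 570.9 -108.5  101. ]
trigger_pad 0.44 [331, 17, 93, 35] [527.1  30.3 101. ]
trigger_pad 0.24 [335, 128, 108, 256] [553.7 -51.  101. ]
release_top 0.7 [331, 105, 29, 24] [545.9 -32.8  77. ]
[332. 236.   1.]
[334. 106.   1.]Traceback (most recent call last):
  File "go.py", line 7, in <module>
    if __name__=="__main__": togo([float(a) for a in sys.argv[1:4]])
                             ~~~~^^^^^^^^^^^^^^^^^^^^^^^^^^^^^^^^^^^
  File "go.py", line 6, in togo
    print(s["clock"],s["eef_pos"].round(1),s["eef_rot"].round(3),"F",s["wrist_force"].round(1),"gap",s["finger_gap"].round(1),"units",(d/50).round(3))
                                                                                                     ^^^^^^^^^^^^^^^^^^^^^
AttributeError: 'float' object has no attribute 'round'
```

View pics/w1.png

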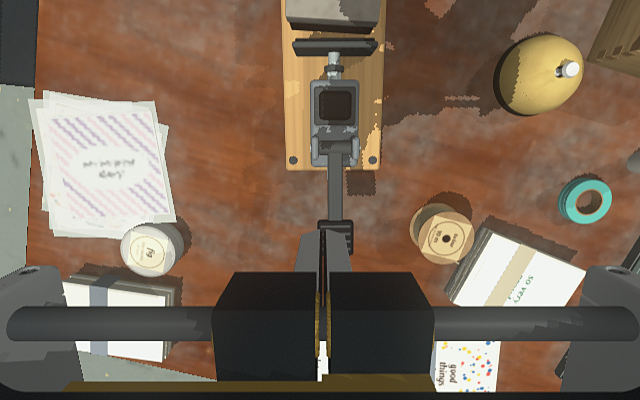

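The wrist view is aligned with the clamp: button at (335,104), paddle near (336,238), partly behind the fingers. Both agree with the projected estimates (334,106) and (332,236). Next I go above the paddle.

```bash
sed -i 's/s\["finger_gap"\].round(1)/round(s["finger_gap"],1)/' go.py
python3 -m jog '[[0,[-0.34,0.1,0.3],0],[0,[-0.33,0.09,0.6],0],[0,[0,0,0.6],0],[0,[0,0,0.4],0],[0,[0,0,0],0]]'
python3 go.py 578 -146.5 64
```

```text
clock: 4.0
eef_pos: [576.7, -146.1, 107.6]
eef_rot: [-3.137, -0.003, 1.846]
wrist_force: [0.8, 0.1, 0.7]
finger_gap: 0.2
finger_force: 0.0
4.0 [ 576.7 -146.1  107.6] [-3.137e+00 -3.000e-03  1.846e+00] F [0.8 0.1 0.7] gap 0.2 units [-0.018  0.026  0.873]
```

First stroke, watching the force.

```bash
python3 -m jog '[[0,[0,0,0.2],0],[0,[0,0,0.2],0],[0,[0,0,0.2],0],[0,[0,0,0.1],0],[0,[0,0,0],0]]'
python3 -m jog '[[0,[0,0,0.08],0],[0,[0,0,0.06],0],[0,[0,0,0],0]]'
```

```text
clock: 4.5
eef_pos: [578.4, -146.6, 75.4]
eef_rot: [3.141, 0.001, 1.844]
wrist_force: [1.2, -2.3, 3.8]
finger_gap: 0.3
finger_force: 1.7
clock: 4.8
eef_pos: [578.3, -146.3, 68.6]
eef_rot: [3.141, 0.0, 1.843]
wrist_force: [0.4, -0.9, 5.8]
finger_gap: 0.6
finger_force: 2.9
```

```bash
python3 -m jog '[[0,[0,0,0.06],0],[0,[0,0,0],0]]'
python3 -m jog '[[0,[0,0,0.04],0],[0,[0,0,0],0]]'
```

```text
clock: 5.0
eef_pos: [578.3, -146.1, 65.8]
eef_rot: [3.141, -0.0, 1.843]
wrist_force: [-0.1, 1.0, 6.8]
finger_gap: 0.4
finger_force: 3.2
clock: 5.2
eef_pos: [578.6, -146.0, 65.3]
eef_rot: [3.14, 0.0, 1.844]
wrist_force: [-5.5, 2.4, 19.7]
finger_gap: 0.5
finger_force: 9.2
```

The stop is felt at 65 mm. I let the paddle up and check the jaw.

```bash
python3 -m jog '[[0,[0,0,-0.3],0],[0,[0,0,-0.3],0],[0,[0,0,-0.3],0],[0,[0,0,0],0],[0,[0,0,0],0]]'
python3 - <<'E'
from h import *
im=camera("wrist");cv2.imwrite("pics/w2.png",im[:,:,::-1])
E
```

```text
clock: 5.7
eef_pos: [578.0, -146.3, 108.4]
eef_rot: [3.141, 0.0, 1.843]
wrist_force: [-0.1, 0.1, -0.0]
finger_gap: 0.4
finger_force: 0.0
```

View pics/w2.png

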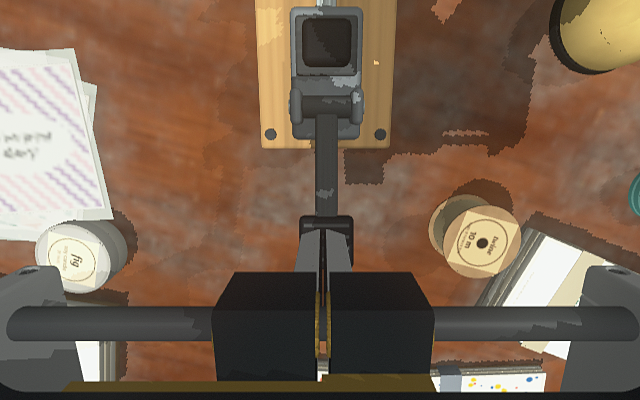

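The fingertip sits on the paddle, centred near (325,230). The plate is out of view. I continue with strokes 2–5.

```bash
python3 -m jog '[[0,[0,0,0.2],0],[0,[0,0,0.25],0],[0,[0,0,0.25],0],[0,[0,0,0.19],0],[0,[0,0,0],0],[0,[0,0,0],0]]'
python3 -m jog '[[0,[0,0,-0.3],0],[0,[0,0,-0.3],0],[0,[0,0,-0.29],0],[0,[0,0,0],0],[0,[0,0,0],0],[0,[0,0,0.2],0],[0,[0,0,0.25],0],[0,[0,0,0.25],0],[0,[0,0,0.19],0],[0,[0,0,0],0],[0,[0,0,0],0]]'
python3 -m jog '[[0,[0,0,-0.3],0],[0,[0,0,-0.3],0],[0,[0,0,-0.29],0],[0,[0,0,0],0],[0,[0,0,0],0],[0,[0,0,0.2],0],[0,[0,0,0.25],0],[0,[0,0,0.25],0],[0,[0,0,0.19],0],[0,[0,0,0],0],[0,[0,0,0],0]]'
python3 -m jog '[[0,[0,0,-0.3],0],[0,[0,0,-0.3],0],[0,[0,0,-0.29],0],[0,[0,0,0],0],[0,[0,0,0],0],[0,[0,0,0.2],0],[0,[0,0,0.25],0],[0,[0,0,0.25],0],[0,[0,0,0.19],0],[0,[0,0,0],0],[0,[0,0,0],0]]'
python3 -m jog '[[0,[0,0,-0.3],0],[0,[0,0,-0.3],0],[0,[0,0,-0.39],0],[0,[0,0,-0.4],0],[0,[0,0,-0.4],0],[0,[0,0,-0.2],0],[0,[0,0,0],0]]'
python3 - <<'E'
from h import *
a=cv2.resize(camera("wrist")[:300,:,::-1],None,fx=1,fy=1)
b=cv2.resize(camera("top")[140:270,225:425,::-1],(460,299))
p=np.zeros((600,640,3),np.uint8);p[:300]=a;p[301:600,:460]=b
cv2.imwrite("pics/w3.png",p)
E
```

```text
clock: 6.35
eef_pos: [579.5, -146.8, 65.0]
eef_rot: [3.138, 0.002, 1.843]
wrist_force: [1.6, -0.2, 17.8]
finger_gap: 0.3
finger_force: 9.1
clock: 7.45
eef_pos: [579.6, -146.7, 65.1]
eef_rot: [3.138, 0.002, 1.843]
wrist_force: [2.0, -0.3, 19.0]
finger_gap: 0.7
finger_force: 9.5
clock: 8.55
eef_pos: [579.6, -146.8, 65.1]
eef_rot: [3.138, 0.002, 1.843]
wrist_force: [2.1, -1.2, 18.5]
finger_gap: 0.3
finger_force: 9.3
clock: 9.65
eef_pos: [579.6, -146.9, 65.0]
eef_rot: [3.138, 0.003, 1.843]
wrist_force: [3.1, -1.1, 18.2]
finger_gap: 0.6
finger_force: 9.2
clock: 10.35
eef_pos: [578.2, -146.4, 164.0]
eef_rot: [3.141, 0.001, 1.843]
wrist_force: [-0.1, 0.4, -0.6]
finger_gap: 0.3
finger_force: 0.0
```

View pics/w3.png

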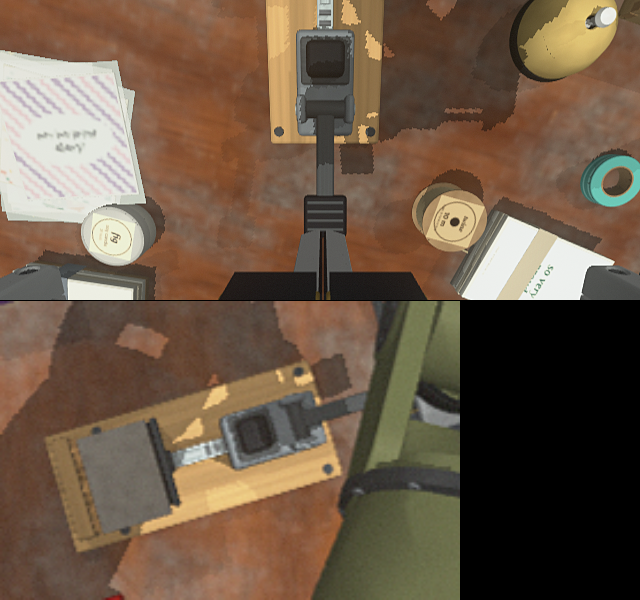

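The wrist view shows the paddle up at (325,213). In the top view the plate is tight against the box and the box against the fence, with the bar extended. Next I go over the button while the glue sits.

```bash
python3 -m jog '[[0,[0.4,0,0],0],[0,[0.5,0.01,0],0],[0,[0.5,0,0],0],[0,[0.5,0,0],0],[0,[0.45,0,0.2],0],[0,[0,0,0.5],0],[0,[0,0,0.5],0],[0,[0,0,0.3],0],[0,[0,0,0],0],[0,[0,0,0],0],[0,[0,0,0],0]]'
python3 go.py 547.3 -33 77
```

```text
clock: 11.55
eef_pos: [547.2, -33.1, 89.1]
eef_rot: [3.141, 0.0, 1.843]
wrist_force: [-0.3, 0.1, -0.2]
finger_gap: 0.7
finger_force: 0.0
11.55 [547.2 -33.1  89.1] [3.141 0.    1.843] F [-0.3  0.1 -0.2] gap 0.7 units [0.002 0.001 0.243]
```

```bash
python3 -m jog '[[0,[0,0,0.1],0],[0,[0,0,0.13],0],[0,[0,0,0.1],0],[0,[0,0,0.08],0],[0,[0,0,0],0]]'
python3 -m jog '[[0,[0,0,0.02],0],[0,[0,0,0],0]]'
```

```text
clock: 12.05
eef_pos: [547.1, -33.1, 69.0]
eef_rot: [3.141, 0.0, 1.843]
wrist_force: [-5.4, 0.6, 14.2]
finger_gap: 0.2
finger_force: 7.3
clock: 12.25
eef_pos: [547.2, -33.1, 68.8]
eef_rot: [3.141, 0.001, 1.843]
wrist_force: [-9.1, 0.3, 23.6]
finger_gap: -0.0
finger_force: 12.3
```

The button is bottomed out. I hold it for 1.2 s, look, then lift.

```bash
python3 -m jog '[[0,[0,0,0],0],[0,[0,0,0],0],[0,[0,0,0],0],[0,[0,0,0],0],[0,[0,0,0],0],[0,[0,0,0],0],[0,[0,0,0],0],[0,[0,0,0],0],[0,[0,0,0],0],[0,[0,0,0],0],[0,[0,0,0],0],[0,[0,0,0],0]]'
python3 - <<'E'
from h import *
a=camera("wrist")[:300,:,::-1]
b=cv2.resize(camera("scene")[130:280,250:400,::-1],(299,299))
c=cv2.resize(camera("top")[140:270,225:375,::-1],(341,299))
p=np.zeros((600,640,3),np.uint8);p[:300]=a;p[301:600,:299]=b;p[301:600,299:]=c
cv2.imwrite("pics/w4.png",p)
E
```

```text
clock: 13.45
eef_pos: [547.2, -33.1, 68.7]
eef_rot: [3.141, 0.001, 1.843]
wrist_force: [-10.9, 0.9, 24.7]
finger_gap: 0.4
finger_force: 12.4
```

View pics/w4.png

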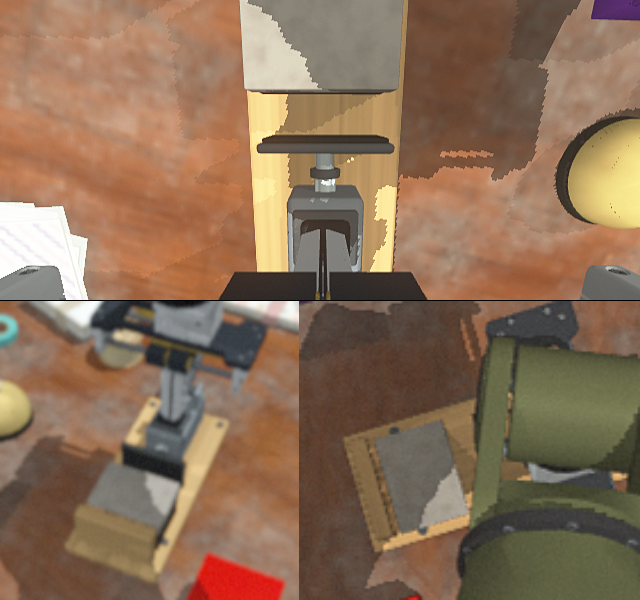

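The plate has sprung home (row 145, short bar), leaving a gap to the box. The box stands against the fence. I lift clear.

```bash
python3 -m jog '[[0,[0,0,-0.2],0],[0,[0,0,-0.4],0],[0,[0,0,-0.6],0],[0,[0,0,-0.6],0],[0,[0,0,-0.4],0],[0,[0,0,0],0],[0,[0,0,0],0],[0,[0,0,0],0]]'
python3 - <<'E'
from h import *
cv2.imwrite("pics/w5.png",camera("wrist")[:,:,::-1])
E
```

```text
clock: 14.4
eef_pos: [546.3, -33.0, 175.3]
eef_rot: [-3.139, -0.001, 1.843]
wrist_force: [-0.5, -0.9, -1.2]
finger_gap: 0.3
finger_force: 0.0
```

View pics/w5.png

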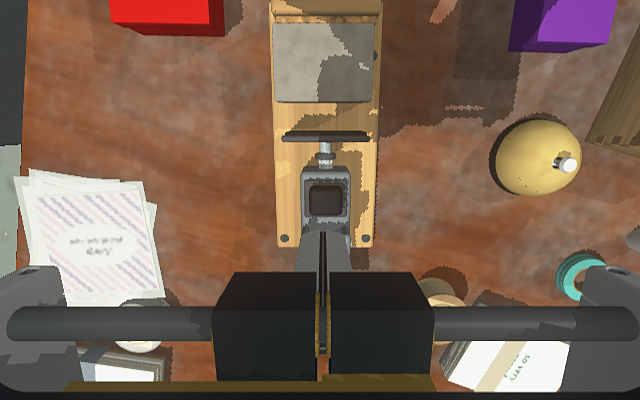

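The jaw is home (plate at row 136), the box stands at the fence (325,62), the bell is untouched and the robot is clear.

```bash
python3 -c "
from cell import *
print(sign_off())"
```

```text
the job is handed in; nothing more can be done
None
```

I pumped the clamp five full strokes to press the box firmly against the fence, let the glue sit under the squeeze for nearly two seconds, then held the release button until the jaw was fully back; the box stands in the clamp, the bell was not touched, and the job was handed in at about 14 s.

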